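Close a spring-loaded casting mould on its dowels and hold it shut

TASK

Swing the clear dust cover of the mould fixture up and over until it rests gently on its stop, and leave it there. Then pick up the loose upper mould half by its grip block, fit it over the two dowels of the lower half (large hole on large dowel) and press it down against the spring pad until the two halves meet with no gap. Finish while still pressing the closed pair together - do not let go - and leave the beaker, the specimen cup and the timer where they stand.

Things in the scene. Friction and masses are not known exactly. Their poses are not given: they have to be found in the camera images.
- mould_base: Mould fixture bolted to the worktop: grey base plate 140 (x) x 165 (y) x 10 mm, on it the aluminium lower mould half 80 x 110 x 20 mm. Origin: centre of the underside, on the worktop; z up, -x is the pull bar's side (the robot's right), +x the hinge side (left). Hinge posts at x = +65, y = +-70 mm, 79 mm high; rests for the cover at x = -45, y = +-70 mm, 69 mm high.
- parting_centre (a point): Centre of the parting face (flat top) of the lower mould half, 30 mm above the worktop, midway between the dowels, axes of the fixture. Two steel dowels stand 16 mm above this face (lower 8 mm straight, upper 8 mm tapering to under half the width): diameter 12 mm at y = +40 mm, diameter 8 mm at y = -40 mm, both at x = 0.
- ejector_pad (a joint): Round steel spring pad, diameter 37 mm, in the middle of the lower mould half: 0 = standing 6 mm above the parting face, grows as it is pressed down (m), 0.006 = flush. It takes about 7 N to start and 12.5 N to be flush, and rises again when let go; the upper half's weight alone does not close it.
- cover (a joint): Clear flat hinged dust cover, 156 (y) x 115 x 4-6 mm, above the dowels: 0 = closed (level, 72 mm above the worktop), grows as its bar edge swings up and back, 2.05 rad = on its stop, leaning back past upright. It starts closed or up to 0.35 rad open. A stiff hinge: it stays where it is left; about 2 N at the bar moves it.
- cover_hinge (a point): Middle of the cover's hinge line, 72 mm above the worktop, 65 mm to +x of the fixture's centre. The hinge line runs along the fixture's y. Axes are the fixture's.
- cover_bar (a point): Middle of the cover's pull bar: a round steel bar, diameter 10 mm, length 90 mm, parallel to the hinge line at 155 mm from it, in the plane of the cover. It is the end of a U-shaped handle; between bar and cover edge is a free gap of 34 mm.
- mould_top: Loose upper mould half, aluminium, about 0.35 kg: block 80 (x) x 110 (y) x 22 mm lying parting face down, grip block 24 (x) x 40 (y) x 32 mm on the middle of its top. Origin: centre of its underside; z up. Vertical through holes at x = 0: diameter 14.4 mm at y = +40, 10.4 mm at y = -40 mm. Closed: origin at parting_centre, axes as the fixture's; starts turned up to 0.8 rad from that.
- beaker: Bystander: empty clear beaker, diameter 54 mm, 69 mm high. Origin: centre of its underside.
- specimen_cup: Bystander: lidded specimen cup, diameter 72 mm, 76 mm high. Origin: centre of its underside.
- timer: Bystander: small square white timer lying flat on the robot's right (another, fixed, lies far left), 68 x 68 x 20 mm. Origin: centre of its underside.
Mind the look-alikes: they are no part of the job. What is shaped like the mould_top but purple is not meant.

How it is judged (in metres and radians):
On the way, in this order (a step that is already met when the one before it is completed fails the run):
1. the cover rests on its stop (value of joint cover above 1.93 rad and velocity of joint cover below 0.2 rad/s), for 0.2 s.
2. the upper half is off the worktop, carried by the gripper (height (world z) of mould_top above 0.045 m and contact force between the fingers and mould_top above 2 N), for 0.1 s.
At the end, for the whole second after the job is handed in: The upper half sits on both dowels (within 3 mm and 0.05 rad), the gap between the halves is under 1.6 mm with the spring pad pressed in, the fingers still press on the upper half (over 2 N), it is at rest, and the cover is still on its stop (over 1.93 rad) - all through the last second (horizontal distance between mould_top and parting_centre below 0.003 m and angle between the y axis of mould_top and the y axis of mould_base, either way round below 0.05 rad and angle between the z axis of mould_top and the z axis of mould_base, either way round below 0.025 rad and z of mould_top in the frame of parting_centre below 0.0016 m and value of joint ejector_pad above 0.0044 m and contact force between the fingers and mould_top above 2 N and linear speed of mould_top below 0.02 m/s and value of joint cover above 1.93 rad); the arm keeps its last pose, push and grip.
It fails at once if the cover slams against its stop (faster than 1.8 rad/s in its last 0.12 rad) (value of joint cover above 1.93 rad and velocity of joint cover above 1.8 rad/s).
It fails at once if the beaker, the specimen cup or the timer is moved by more than 3 cm (distance of any of beaker, specimen_cup, timer from where it was at the start of the episode above 0.03 m).
It also fails if it takes over 61 s, if anything falls off the work surface, if the arm or the gripper's body presses on something with over 40 N, if the wrist force passes 120 N, or if a joint passes its speed limit or range.

ROBOT

A 6-joint arm with a two-finger parallel gripper is mounted at the origin on a cart in front of the work surface, level with it; the furniture and walls round the work are solid. World frame = base frame: x ahead of the robot, y to its left, z up, the work surface at z = 0. Lengths are in mm, angles in rad, forces in N, time in s.
With the tool pointing down it reaches from about 325 to 875 mm from the base axis. Payload 4.4 kg.
Tool frame: the origin (TCP) lies on the centre line of the jaws, within the pads' length; the fingertips stand ahead of it and the grasp point (between the pads) lies 6 mm ahead of it (ctrl.tcp_to_tips is the z of the fingertips in the tool frame, in mm); z points along the fingers, y is the direction in which the jaws open and shut (so a half turn about z gives the same grasp; the last joint's range is limited). The gripper opens to 85 mm and grips with 20 to 120 N. Pads are 22 mm wide; open, the fingers measure 114 mm over their backs; the gripper's body (76 mm by 85 mm) begins 54 mm behind the grasp point. The pads swing forward as they close: fully open they stand 13 mm farther back than shut.
Start: joints at [1.179, 0.207, 1.542, -0, 1.393, -0.15], TCP at [137.694, 558.272, 256.282] pointing down, gripper open.
Joint ranges: [-2.73, 2.73], [-0.86, 2.22], [0.23, 2.46], [-1.11, 4.25], [0.08, 2.63], [-2.82, 2.82]. Speed limits (rad/s): [2.79, 2.79, 3.14, 3.14, 3.14, 3.14].

INTERFACE

Orientations are given as a 3x3 rotation matrix whose columns are the frame's x, y, z axes.
In Python, from plant import ctrl, sensors, optics gives the robot as it stands. Calls block until the motion is done:
- ctrl.move_ptp(position, orientation): joint-space move of the TCP to a pose.
- ctrl.move_l(position, rot=None, vel=150, threshold=None): straight line of the TCP; rot=None keeps the orientation; vel is the mean speed in mm/s. With threshold (N) it stops when the force on the tool has changed by that much, and returns True; else False.
- ctrl.set_joints(angles): joint-space move.
- ctrl.gripper_to(opening, force=None): finger opening in mm; force is the grip in N (None keeps the last); returns when the fingers have stopped.
- ctrl.hold(seconds).
- ctrl.solve_ik(position, orientation): joint angles nearest the present ones, or None.
- sensors.read_state(): the state.
- optics.grab_frame(name): name is "scene" or "top"; returns (picture, depth): 480x640x3 uint8, red, green, blue; 480x640 float32, mm along the optical axis (not along the pixel's ray), 0 where there is no reading.
- optics.camera_params(name): a dict with "mtx" (3x3 intrinsics, pixels), "R" (3x3) and "t" (3): a world point X has camera coordinates R X + t. Camera axes: x right, y down, z forward; pixel columns grow to the right and rows downward; lengths in mm; the calibration is good to about 2 mm. A picture is of the moment at which its call begins. camera_params takes no time and is no camera call.
A pose or a line that the arm cannot do raises ctrl.MotionError and nothing moves.
- ctrl.finish_job(): hands the job in, once; it reports no verdict.
The state is a dict: "t": time; "q": joint angles; "qvel": joint speeds; "tau": joint torques, N m; "eef_pos": TCP position; "eef_rot": TCP orientation; "force": force on the tool from outside, world axes, zero at the start; "wrist_torque": the same for the moment, N m; "grip_width": finger opening in mm.
Only numpy, scipy, OpenCV 4.12 (cv2) and the standard library are available. Lean on these libraries where they do the work, as an engineer would, in place of code of your own. Each camera call takes 0.05 s, during which the arm holds its last target.

## Working session

There is one attempt and no reset: what is moved stays moved. The work goes in short steps, each a Python script; the robot and the scene stay as the last script left them, time stands still between calls to the robot, and variables do not carry over. Pictures are saved under pics/ and viewed, and the job is handed in when it is done.

```bash
ls; mkdir -p pics; python3 - <<'E'
from plant import ctrl,sensors,optics
import cv2,numpy as np
for n in ["scene","top"]:
    p,d=optics.grab_frame(n); cv2.imwrite(f"pics/{n}0.png",p[:,:,::-1]); np.savez(f"pics/{n}0.npz",p=p,d=d)
    c=optics.camera_params(n); print(n,np.round(c["mtx"],1).tolist(),np.round(c["R"],4).tolist(),np.round(c["t"],1), -c["R"].T@c["t"])
s=sensors.read_state();print(s["t"],s["eef_rot"],s["force"],ctrl.tcp_to_tips)
E
```

```text
pics
scene [[598.0, 0.0, 321.2], [0.0, 598.0, 249.4], [0.0, 0.0, 1.0]] [[0.8847, -0.4661, -0.0059], [-0.2824, -0.5257, -0.8024], [0.3709, 0.7116, -0.5967]] [-502.8  156.2 1810.3] [ -182.58649347 -1440.44227338  1202.58713673]
top [[490.0, 0.0, 310.3], [0.0, 490.0, 238.5], [0.0, 0.0, 1.0]] [[0.0055, -1.0, 0.0041], [-0.9907, -0.006, -0.1361], [0.1361, -0.0033, -0.9907]] [-125.6  523.9 1431.4] [ 324.9108692  -117.79255165 1489.88730838]
0.1 [[-9.70911454e-01  2.39437525e-01 -7.87980932e-04]
 [ 2.39438639e-01  9.70909524e-01 -1.95843944e-03]
 [ 2.96134300e-04 -2.09014436e-03 -9.99997772e-01]] [-0.94609825  0.06874557 -0.0702612 ] 25.0
```

View pics/scene0.png

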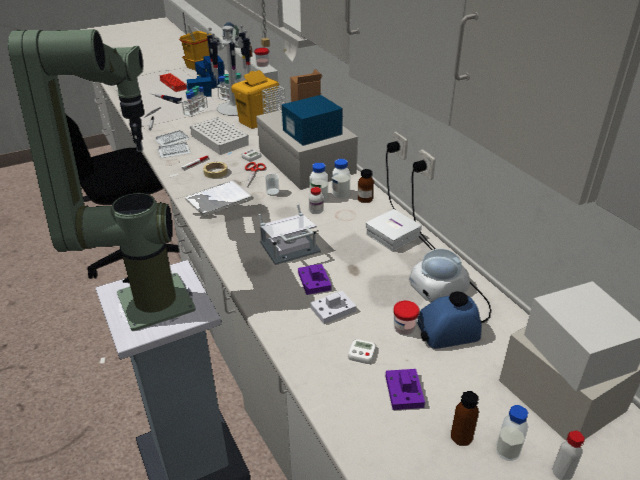

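View pics/top0.png

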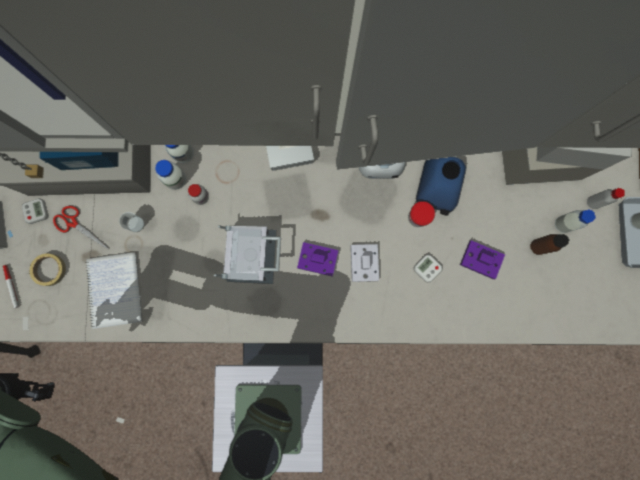

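The scene picture shows the fixture at about (290,235), the silver mould half at (333,305), the purple look-alikes at (314,278) and (405,388), and the timer at (362,351). In the top view the fixture is at (250,252), the silver half at (365,262), the timer at (428,267), the cup at (422,213) and the beaker at (133,222). I'll zoom in.

```bash
python3 - <<'E'
import cv2,numpy as np
p=cv2.imread("pics/top0.png"); cv2.imwrite("pics/top0z.png",cv2.resize(p[205:305,205:405],None,fx=4,fy=4,interpolation=cv2.INTER_CUBIC))
p=cv2.imread("pics/scene0.png"); cv2.imwrite("pics/scene0z.png",cv2.resize(p[195:345,240:400],None,fx=4.0,fy=4.0,interpolation=cv2.INTER_CUBIC)[:600])
E
```

```text
(no output)
```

View pics/top0z.png

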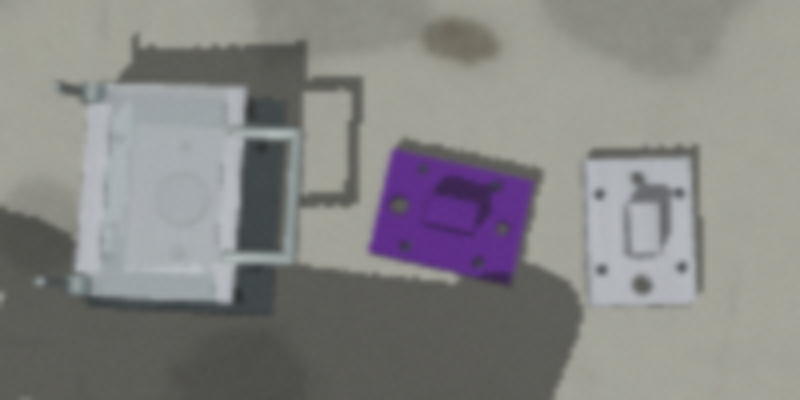

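View pics/scene0z.png

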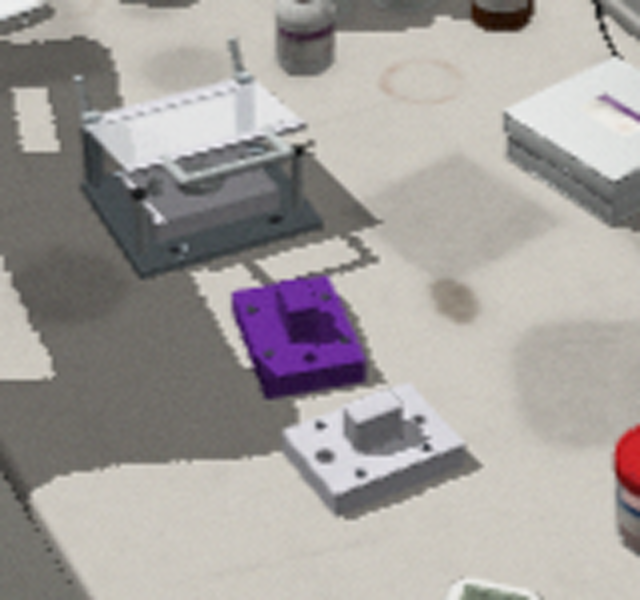

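```bash
cat > h.py <<'E'
import numpy as np,cv2
from plant import ctrl,sensors,optics
def ray(n,uv):
    c=optics.camera_params(n);K,R,t=c["mtx"],c["R"],c["t"]
    d=R.T@np.linalg.inv(K)@np.array([uv[0],uv[1],1.]);return -R.T@t,d
def onz(n,uv,z):
    o,d=ray(n,uv);return o+d*(z-o[2])/d[2]
def proj(n,X):
    c=optics.camera_params(n);q=c["R"]@np.asarray(X,float)+c["t"];q=c["mtx"]@q;return q[:2]/q[2]
def tri(uv1,uv2):
    o1,d1=ray("scene",uv1);o2,d2=ray("top",uv2)
    d1=d1/np.linalg.norm(d1);d2=d2/np.linalg.norm(d2)
    s=np.linalg.lstsq(np.c_[d1,-d2],o2-o1,rcond=None)[0];a=o1+d1*s[0];b=o2+d2*s[1];return (a+b)/2,np.linalg.norm(a-b)
def grab(n,name):
    p,d=optics.grab_frame(n);cv2.imwrite(f"pics/{name}.png",p[:,:,::-1]);np.savez(f"pics/{name}.npz",p=p,d=d);return p,d
def zoom(name,x0,y0,x1,y1,f):
    p=cv2.imread(f"pics/{name}.png");cv2.imwrite(f"pics/{name}_z{x0}.png",cv2.resize(p[y0:y1,x0:x1],None,fx=f,fy=f,interpolation=cv2.INTER_NEAREST))
E
python3 - <<'E'
from h import *
z=np.load("pics/top0.npz");p=z["p"].astype(int)
print(p[262,357],p[230,350],p[250,250])
m=((p[:,:,2]-p[:,:,0]>=4)&(p.sum(2)>330)).astype(np.uint8)
m=m*0+m; m[:, :340]=0; m[:,395:]=0;m[:230]=0;m[:300]*=1;m[300:]=0
cs,_=cv2.findContours(m,0,2);c=max(cs,key=cv2.contourArea);print(cv2.contourArea(c),cv2.minAreaRect(c),cv2.boxPoints(cv2.minAreaRect(c)))
for b in cv2.boxPoints(cv2.minAreaRect(c)): print(onz("top",b,22).round(1))
zoom("top0",340,235,390,290,10)
z=np.load("pics/top0.npz")["d"];print(z[262,357],z[230,350])
zoom("scene0",305,285,365,325,10)
zoom("top0",215,215,305,290,8)
E
```

```text
[180 182 188] [162 161 152] [163 170 172]
904.5 ((364.4988708496094, 262.47625732421875), (36.19708251953125, 26.636486053466797), 87.27368927001953) [[350.33484 245.03168]
 [376.94116 243.76471]
 [378.6629  279.92084]
 [352.05658 281.1878 ]]
[ 507.4 -243.5   22. ]
[ 511.8 -324.    22. ]
[ 402.8 -327.7   22. ]
[ 398.6 -248.1   22. ]
1474.1548 1506.008
```

View pics/top0_z340.png

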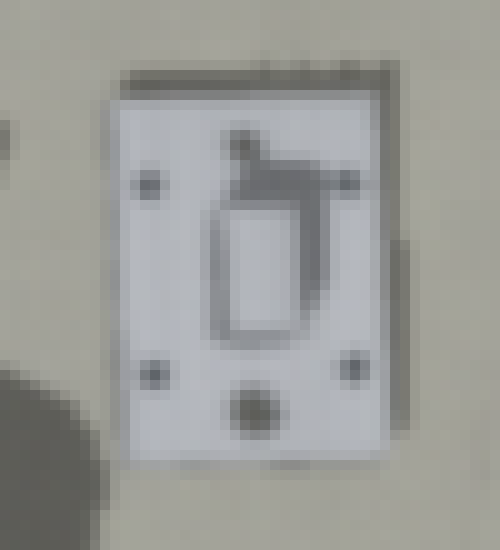

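View pics/scene0_z305.png

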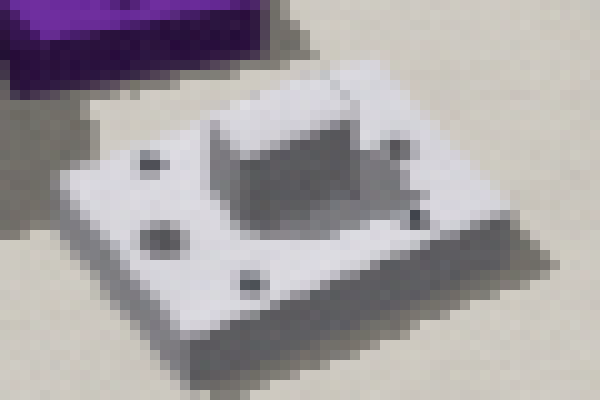

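View pics/top0_z215.png

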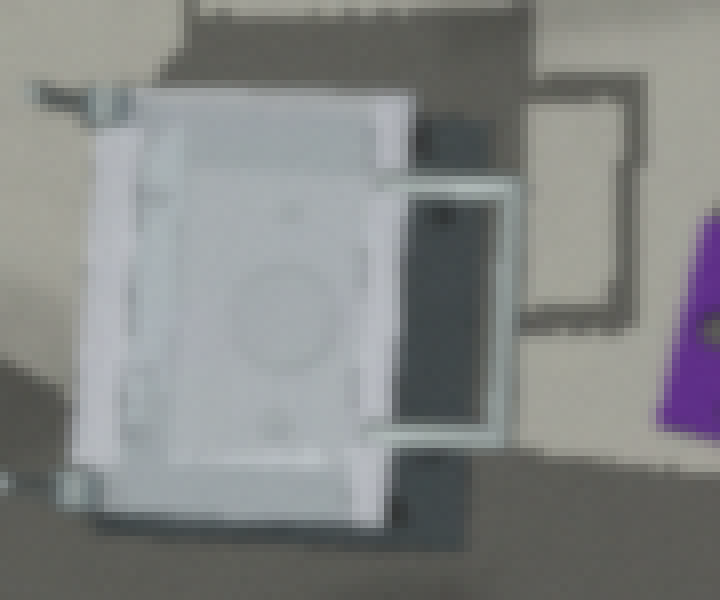

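```bash
python3 - <<'E'
from h import *
zoom("scene0",255,205,335,265,10)
A=onz("top",(364.8,275.6),22);B=onz("top",(363.8,249.0),22);print("mt holes",A,B,np.linalg.norm(A-B),(A+B)/2,np.arctan2(*(A-B)[1::-1]))
print("scene large",onz("scene",(320.7,308.3),22),"small",onz("scene",(305+39.8-.5,285+14.8-.5),22))
z0=("top");P=onz("top",(272.6,283.25),10);Q=onz("top",(276.1,229.25),10);print("plate",P,Q,np.linalg.norm(P-Q))
D1=onz("top",(251.1,240.75),44);D2=onz("top",(249.1,267.25),44);print("dowels",D1,D2,np.linalg.norm(D1-D2),"pad",onz("top",(250.1,254.5),36))
E
```

```text
mt holes [ 415.47285414 -286.34538745   22.        ] [ 495.62071087 -284.09826497   22.        ] 80.179352063348 [ 455.5467825  -285.22182621   22.        ] -3.1135627842563913
scene large [ 415.52738825 -287.09136282   22.        ] small [ 495.83280756 -285.1619502    22.        ]
plate [391.60585787  -9.8514124   10.        ] [556.1555701  -17.91183308  10.        ] 164.74701264906395
dowels [515.75939197  53.63568433  44.        ] [436.78171363  57.8054584   44.        ] 79.0876772438991 pad [475.46340069  56.65506537  36.        ]
```

View pics/scene0_z255.png

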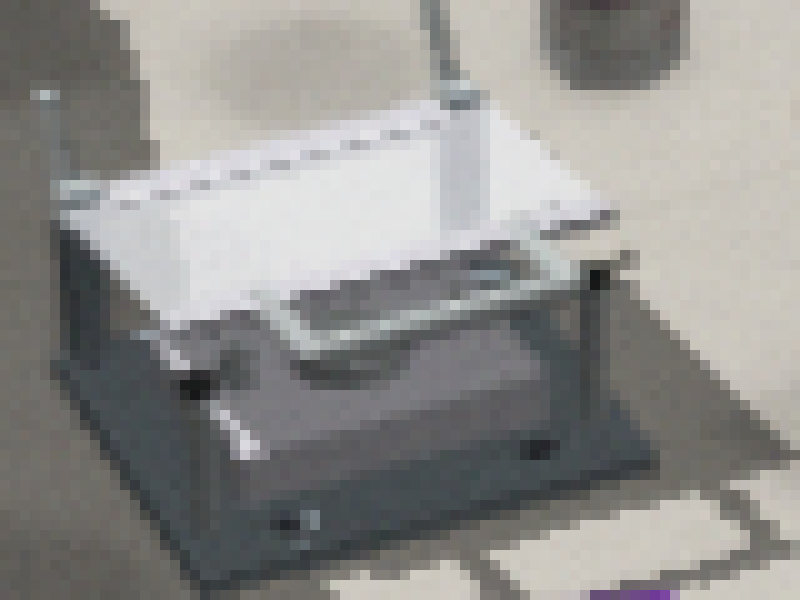

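```bash
python3 - <<'E'
from h import *
C=np.array([476.5,56.0]);a=.05
X=np.array([np.sin(a),np.cos(a),0]);Y=np.array([-np.cos(a),np.sin(a),0]);H=np.r_[C,72]+65*X
# bar: top-view line through two ends; height from scene
for s,t in [((300.0,235.7),(277.5,253.25)),((285.2,239.7),(276.6,267.5)),((313.5,231.7),(278.25,239))]:
    P,g=tri(s,t);v=P-H;print(P.round(1),g.round(1),"fix x,y,z",(v@X).round(1),(v@Y).round(1),v[2].round(1),np.hypot(v@X,v[2]).round(1),np.arctan2(v[2],-(v@X)))
for th in (0,.1,.2,.3,.35):
    print(th,[proj(n,H-155*np.cos(th)*X+[0,0,155*np.sin(th)]+k*Y).round(1).tolist() for n in("scene","top") for k in (45,0,-45)])
E
```

```text
[474.7 -29.8 101.1] 4.1 fix x,y,z -150.8 -2.4 29.1 153.6 0.19089810184992756
[429.7 -26.   99. ] 5.6 fix x,y,z -149.2 42.7 27.0 151.7 0.17909639808727182
[518.2 -32.7 103.5] 10.2 fix x,y,z -151.5 -46.0 31.5 154.7 0.2048733413817202
0 [[286.4, 247.6], [299.4, 244.1], [312.2, 240.5], [278.8, 270.0], [279.8, 254.6], [280.8, 239.3]]
0.1 [[286.1, 243.6], [299.2, 240.0], [312.1, 236.5], [278.2, 269.6], [279.2, 254.0], [280.2, 238.5]]
0.2 [[285.7, 239.3], [298.8, 235.7], [311.7, 232.2], [277.0, 269.2], [278.1, 253.4], [279.1, 237.8]]
0.3 [[285.0, 234.7], [298.2, 231.2], [311.1, 227.8], [275.3, 268.7], [276.4, 252.8], [277.4, 237.0]]
0.35 [[284.6, 232.4], [297.8, 228.9], [310.8, 225.5], [274.3, 268.5], [275.3, 252.4], [276.4, 236.5]]
```

The two views agree within about 1 mm on the holes. Hole spacing comes out at 80.2, plate side at 164.7 and bar radius at 152–155, which all match the given sizes. The cover is about 0.2 rad open. Next I'll approach the bar.

```bash
cat >> h.py <<'E'
C=np.array([476.5,56.0]);a=.05
X=np.array([np.sin(a),np.cos(a),0]);Y=np.array([-np.cos(a),np.sin(a),0]);Z=np.array([0,0,1.]);H=np.r_[C,72]+65*X
def down(y):
    y=np.asarray(y,float);y=y/np.linalg.norm(y);return np.c_[np.cross(y,-Z),y,-Z]
def bar(th,r=155): return H-r*np.cos(th)*X+r*np.sin(th)*Z
def st(m=""):
    s=sensors.read_state();print(m,"t%.2f"%s["t"],"pos",np.round(s["eef_pos"],1),"F",np.round(s["force"],1),"w%.1f"%s["grip_width"],"T",np.round(s["wrist_torque"],2));return s
E
python3 - <<'E'
from h import *
R=down(X);b=bar(.2);print(b)
ctrl.move_ptp(b+[0,0,90],R);st()
ctrl.gripper_to(28,30);st()
ctrl.move_l(b+[0,0,36],vel=120);st()
grab("scene","s1");grab("top","t1");zoom("s1",240,170,340,245,8);zoom("t1",205,205,305,280,8)
E
```

```text
[472.15629443 -30.8017043  102.79374627]
 t2.52 pos [472.3 -30.2 192.9] F [ 0.7 -0.5 -0.3] w85.0 T [0.02 0.09 0.02]
 t3.10 pos [472.2 -30.8 192.8] F [-0.5  0.2 -0.3] w28.5 T [0.01 0.01 0.05]
 t3.70 pos [472.4 -30.9 139. ] F [ 0.9 -1.3  0.9] w28.0 T [-0.02 -0.04 -0.06]
```

View pics/s1_z240.png

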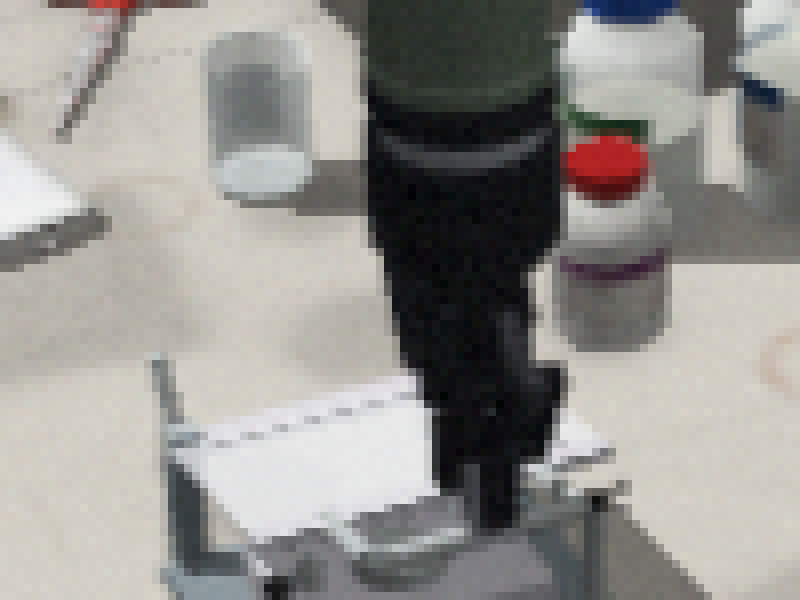

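View pics/t1_z205.png

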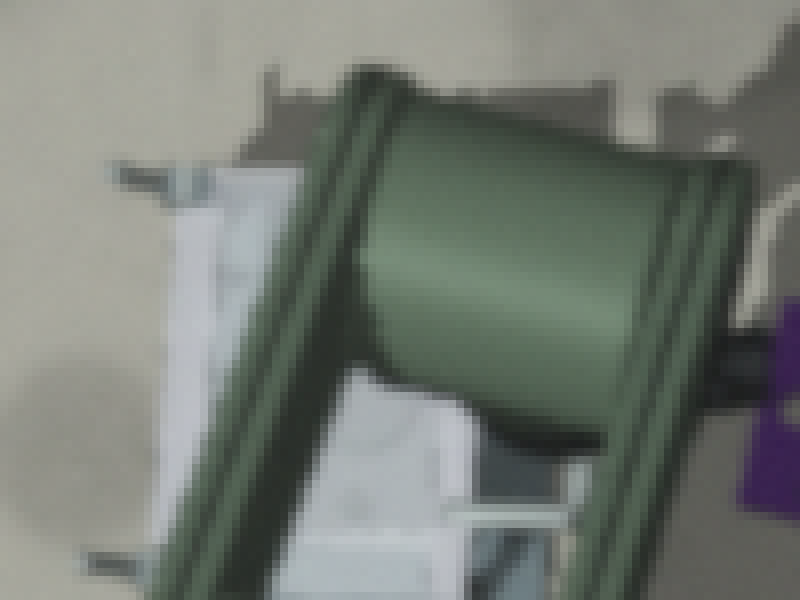

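In the scene view the fingertips, at about zoom (495,520), stand just above the bar. The arm blocks the top view. I'll descend with a force guard, grip, and swing.

```bash
python3 - <<'E'
from h import *
b=bar(.2)
print(ctrl.move_l(b+[0,0,6],vel=60,threshold=6));st()
grab("scene","s2");zoom("s2",240,170,340,245,8)
E
```

```text
False
 t4.45 pos [472.  -30.8 108.5] F [-0.9  0.6 -0. ] w28.3 T [ 0.03 -0.06 -0.01]
```

View pics/s2_z240.png

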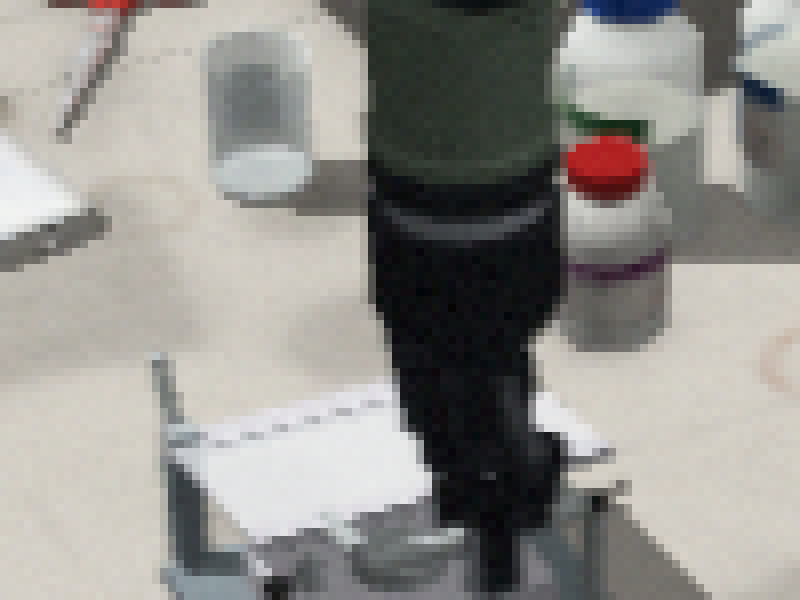

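The outer finger is in front of the bar and nothing has touched. I'll close.

```bash
python3 - <<'E'
from h import *
ctrl.gripper_to(5,30);st("grip")
for th in (.3,.4,.5):
    h=ctrl.move_l(bar(th)+[0,0,6],vel=80,threshold=25);st(str((th,h)))
    if h: break
grab("scene","s3");zoom("s3",240,170,340,245,8)
E
```

```text
grip t4.79 pos [472.6 -29.2 108.9] F [ 1.4  5.6 -0.1] w8.3 T [ 0.93 -0.26 -0.03]
(0.3, False) t5.13 pos [472.7 -25.7 124.1] F [ 3.1  6.1 -1.9] w8.9 T [ 0.67 -0.27  0.06]
(0.4, False) t5.47 pos [472.9 -21.1 138.4] F [ 2.4  4.5 -2.6] w9.0 T [ 0.65 -0.36 -0.02]
(0.5, False) t5.82 pos [473.1 -15.  152.2] F [ 2.1  2.2 -1.4] w8.4 T [ 0.26 -0.37 -0.  ]
```

View pics/s3_z240.png

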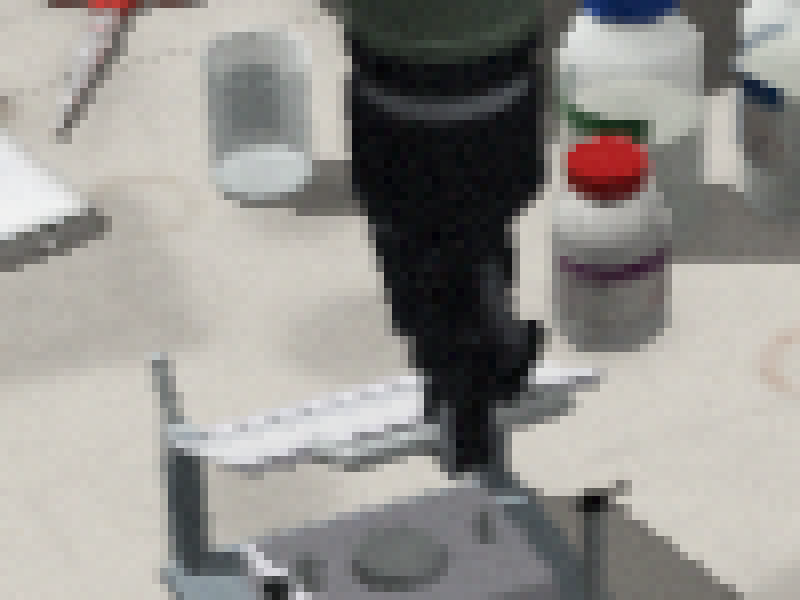

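The cover is following the gripper: its edge and bar are raised at about zoom (440,440), and the dowels show below. Forces are small, so I'll continue to the stop.

```bash
python3 - <<'E'
from h import *
for th in np.arange(.65,2.0,.15):
    h=ctrl.move_l(bar(th)+[0,0,6],vel=90,threshold=20);st("%.2f %s"%(th,h))
    if h: break
else:
    h=ctrl.move_l(bar(2.06)+[0,0,6],vel=40,threshold=8);st("end %s"%h)
grab("scene","s4");zoom("s4",240,145,340,220,8)
E
```

```text
0.65 False t6.28 pos [473.8  -3.3 172.4] F [-0.4 -3.2  2.1] w8.7 T [-0.58 -0.01  0.04]
0.80 False t6.68 pos [474.6  11.  190.4] F [-2.  -6.8  6.2] w8.6 T [-1.25  0.46 -0.05]
0.95 False t7.09 pos [475.4  27.9 206.2] F [ -3.9 -10.5  11.5] w9.0 T [-1.69  0.81  0.01]
1.10 False t7.50 pos [476.5  48.3 219. ] F [-6.4 -9.3 15.4] w8.6 T [-1.36  1.04  0.08]
1.25 False t7.91 pos [477.6  70.7 228.4] F [-6.8 -5.1 17.5] w9.0 T [-0.89  1.17  0.02]
1.40 False t8.32 pos [478.7  94.4 234.1] F [-6.6 -1.9 17.5] w8.8 T [-0.4   1.1   0.04]
1.55 False t8.72 pos [479.9 118.5 236.1] F [-6.1 -0.1 16.5] w8.8 T [0.04 1.01 0.06]
1.70 False t9.13 pos [480.9 142.4 234.3] F [-5.   2.3 13.6] w9.1 T [0.31 0.79 0.03]
1.85 False t9.54 pos [482.  165.5 229.1] F [-4.3  3.  10.9] w8.5 T [0.44 0.59 0.05]
2.00 False t9.95 pos [483.  187.3 220.4] F [-3.   4.3  7. ] w8.6 T [0.42 0.4  0.04]
end False t10.33 pos [483.3 194.7 216.4] F [-3.5  2.   9.3] w8.9 T [0.18 0.51 0.01]
```

View pics/s4_z240.png

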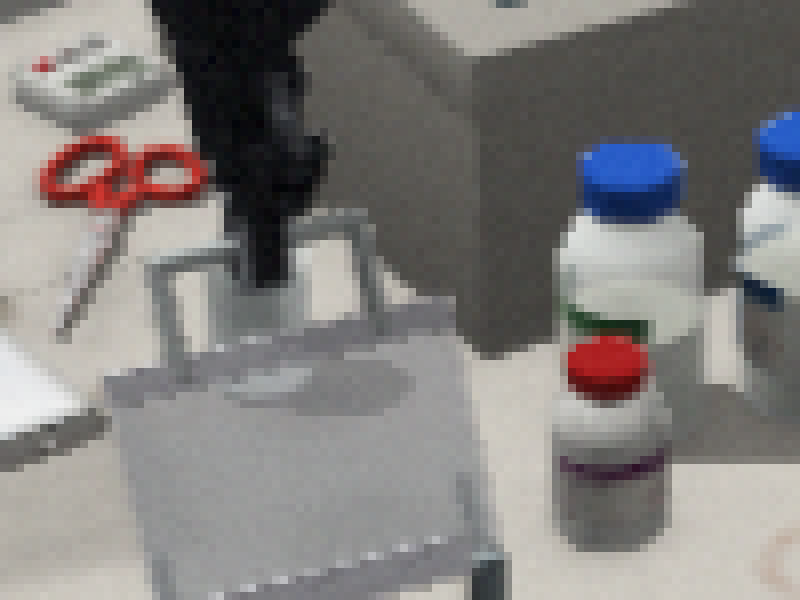

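The cover leans back past upright with the fingers on its bar, at zoom (265,250). I'll nudge gently to confirm it has reached the stop.

```bash
python3 - <<'E'
from h import *
h=ctrl.move_l(bar(2.16)+[0,0,6],vel=25,threshold=9);s=st("nudge %s"%h)
v=np.array(s["eef_pos"])-[0,0,6]-H;print(np.pi-np.arctan2(v[2],v@X))
ctrl.hold(.3);s=st()
ctrl.gripper_to(32,30);st("open")
p=np.array(sensors.read_state()["eef_pos"])
ctrl.move_l(p+[0,0,70],vel=150);st()
grab("scene","s5");zoom("s5",240,145,340,220,8)
E
```

```text
nudge True t10.64 pos [483.3 194.8 216.4] F [-1.  -0.3  4.2] w8.9 T [-0.18  0.18  0.09]
2.0615128601259816
 t10.94 pos [483.3 194.8 216.4] F [-2.  -1.1  6.4] w8.9 T [-0.18  0.21  0.04]
open t11.29 pos [483.  194.8 215.3] F [ 0.3 -0.7 -0.7] w31.7 T [-0.02  0.01 -0.02]
 t11.91 pos [482.6 194.7 284.7] F [ 0.8  0.1 -0.5] w32.2 T [ 0.03 -0.01  0.01]
```

View pics/s5_z240.png

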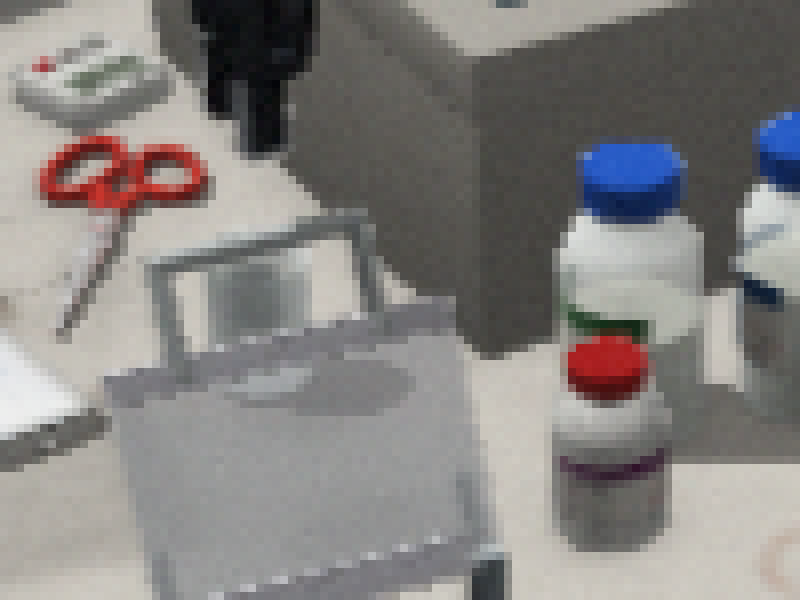

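```bash
python3 - <<'E'
from h import *
print("bar pix scene",[(th,proj("scene",bar(th)).round(1)) for th in(1.93,2.0,2.05)])
ym=-.032;XM=np.array([ym,1,0]);print(ctrl.tcp_to_tips)
ctrl.move_ptp(np.array([455.4,-285.7,150]),down(XM));ctrl.gripper_to(50,40);st();print(ctrl.tcp_to_tips)
grab("top","t6");grab("scene","s6");zoom("t6",185,205,285,280,8);zoom("s6",255,200,335,260,10);zoom("s6",290,240,370,320,7)
E
```

```text
bar pix scene [(1.93, array([273.3, 175.1])), (2.0, array([272.3, 174.9])), (2.05, array([271.6, 174.8]))]
25.0
 t14.09 pos [ 455.8 -285.3  150.2] F [ 0.4  0.4 -0.4] w49.9 T [-0.01  0.01  0.  ]
25.0
```

View pics/t6_z185.png

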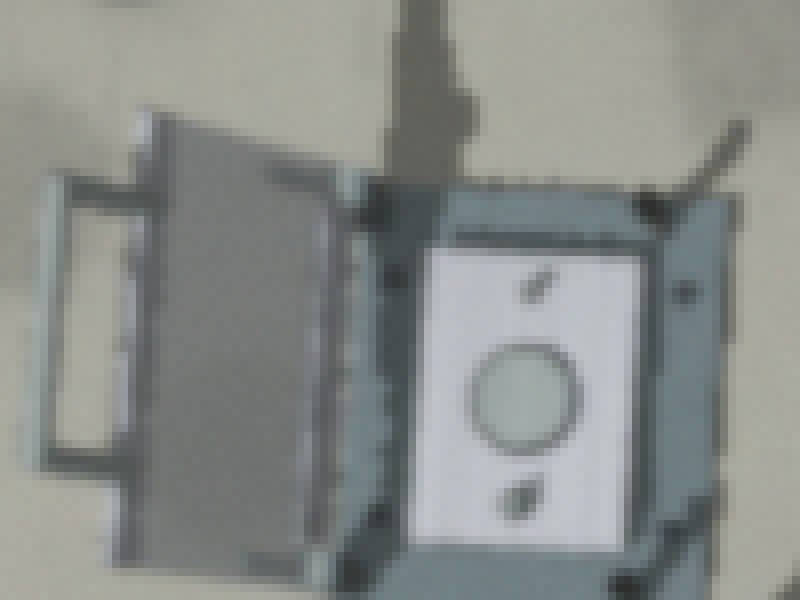

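View pics/s6_z255.png

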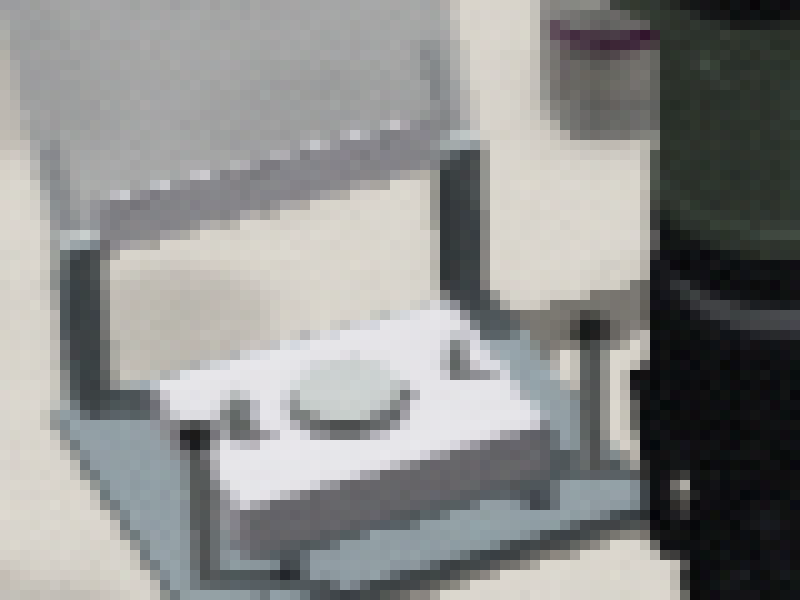

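View pics/s6_z290.png

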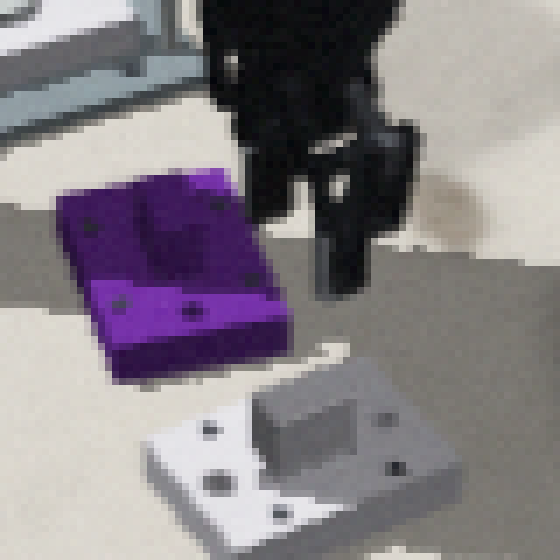

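Fixture uncovered: in the top view the lower half is white, with the pad at zoom (525,398) and the dowels at (537,285) and (520,500). The cover and bar lie well back, with the bar at zoom (47,322). I'll measure the lower half properly.

```bash
python3 - <<'E'
from h import *
for th in(1.85,1.95,2.05): print(th,proj("top",bar(th)).round(1),"seen",(190.4,244.75))
p=np.load("pics/top6.npz".replace("top6","t6"))["p"].astype(np.uint8)
g=cv2.cvtColor(p,cv2.COLOR_RGB2GRAY)
m=np.zeros_like(g);m[230:276,232:272]=(g[230:276,232:272]>140)&(p[230:276,232:272,2].astype(int)-p[230:276,232:272,1]>3)
m=cv2.morphologyEx(m,cv2.MORPH_CLOSE,np.ones((3,3)))
cs,_=cv2.findContours(m,0,2);c=max(cs,key=cv2.contourArea);bx=cv2.boxPoints(cv2.minAreaRect(c));W=[onz("top",b,30)[:2] for b in bx];print(cv2.minAreaRect(c));print(np.round(W,1),np.mean(W,0).round(1))
for i in range(4): d=W[i]-W[i-1];print(np.linalg.norm(d).round(1),d.round(1))
print("pad",onz("top",(250.1,254.25),36))
# scene: pad top centre zoom (350,385)
print("pad scene",onz("scene",(255+35-.5,200+38.7-.5),36))
# dowel tips scene (238,400),(457,345)
for q in((238,398),(457,345)): print("dowel scene",onz("scene",(255+q[0]/10-.5,200+q[1]/10-.5),45))
for q in((545,275),(530,490)): print("dowel top",onz("top",(185+q[0]/8-.5,205+q[1]/8-.5),45))
E
```

```text
1.85 [200.8 244.4] seen (190.4, 244.75)
1.95 [195.6 244.4] seen (190.4, 244.75)
2.05 [190.8 244.4] seen (190.4, 244.75)
((250.12168884277344, 254.6748046875), (26.807157516479492, 36.98456954956055), 3.814074993133545)
[[422.8  99.6]
 [533.8  95.1]
 [528.9  14.6]
 [417.9  19.9]] [475.8  57.3]
79.9 [ 4.8 79.7]
111.1 [111.   -4.5]
80.7 [ -4.9 -80.5]
111.1 [-111.     5.3]
pad [476.21209426  56.67171943  36.        ]
pad scene [478.16909475  56.65857149  36.        ]
dowel scene [437.59291029  57.04983017  45.        ]
dowel scene [515.17180214  50.02890976  45.        ]
dowel top [521.28106386  49.10623085  45.        ]
dowel top [441.16708785  52.91452402  45.        ]
```

The bar is seen at the 2.05 rad projection, so the cover is on its stop. Fixture centre is about (476.7, 56.7) with yaw 0.05. Now I'll grasp the upper half.

```bash
python3 - <<'E'
from h import *
print(ctrl.move_l(np.array([455.4,-285.7,53.]),vel=80,threshold=6));st()
ctrl.gripper_to(15,70);st("grip")
s=sensors.read_state();p=np.array(s["eef_pos"])
ctrl.move_l(p+[0,0,62],vel=80);st("lift");ctrl.hold(.2)
grab("scene","s7");grab("top","t7");zoom("s7",300,240,380,320,7);zoom("t7",330,230,405,290,10)
E
```

```text
False
 t15.56 pos [ 455.9 -286.1   53.7] F [ 0.1  0.2 -1.1] w50.0 T [ 0.05 -0.01 -0.01]
grip t15.91 pos [ 455.9 -286.    53.8] F [-0.4  0.1  3.7] w22.7 T [ 0.19  0.05 -0.03]
lift t16.84 pos [ 455.5 -285.7  115.3] F [ 0.1 -0.1 -4.8] w22.7 T [-0.01  0.05 -0.  ]
```

View pics/s7_z300.png

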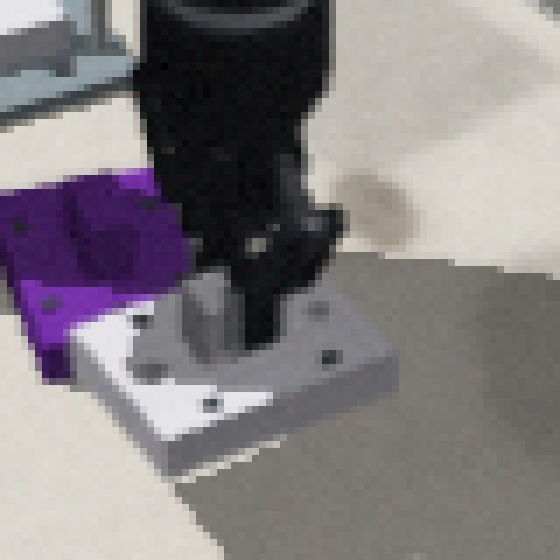

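View pics/t7_z330.png

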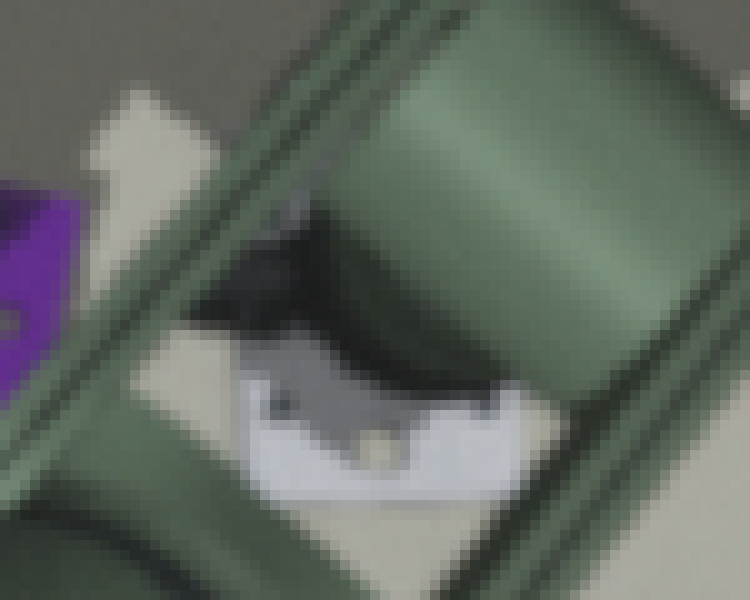

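Held and off the bench: the block is in the fingers, with the large hole at s7 zoom (150,369), the small hole at (318,309), and the large hole at t7 zoom (378,447). I'll check its pose in the hand.

```bash
python3 - <<'E'
from h import *
z=83.5
A=onz("scene",(320.9,292.2),z);B=onz("scene",(344.9,283.6),z);print(A,B,np.linalg.norm(A-B),(A+B)/2,(A-B)[1]/(A-B)[0])
print("top",onz("top",(367.3,274.2),z),"tri",tri((320.9,292.2),(367.3,274.2)))
s=st();print(np.round(s["eef_rot"],4).tolist())
E
```

```text
[ 416.60212882 -287.12770771   83.5       ] [ 496.00897765 -286.25772261   83.5       ] 79.41161447871637 [ 456.30555323 -286.69271516   83.5       ] 0.010956046128775177
top [ 415.73426912 -286.50029806   83.5       ] tri (array([ 416.23023849, -286.73164867,   83.25071012]), np.float64(1.0351223901855886))
 t17.14 pos [ 455.7 -285.9  115.3] F [ 0.1  0.2 -3.8] w23.0 T [-0.05  0.03 -0.  ]
[[-0.9995, -0.0319, -0.0007], [-0.0319, 0.9995, 0.0006], [0.0007, 0.0007, -1.0]]
```

```bash
python3 - <<'E'
from h import *
p=np.array([455.7,-285.9,150.]);ctrl.move_l(p,vel=120)
ctrl.move_l(np.array([476.5,57.2,150.]),rot=down(X),vel=150);st()
ctrl.move_l(np.array([476.5,57.2,107.]),vel=80);ctrl.hold(.3);st()
grab("scene","s8");grab("top","t8");zoom("s8",255,195,335,255,10);zoom("t8",205,205,305,280,8)
E
```

```text
t20.02 pos [476.5  56.7 150. ] F [-0.7  0.2 -4.3] w22.6 T [-0.02  0.   -0.03]
 t21.00 pos [476.9  57.2 107.5] F [-0.1 -0.3 -4. ] w22.6 T [-0.01 -0.01  0.04]
```

View pics/s8_z255.png

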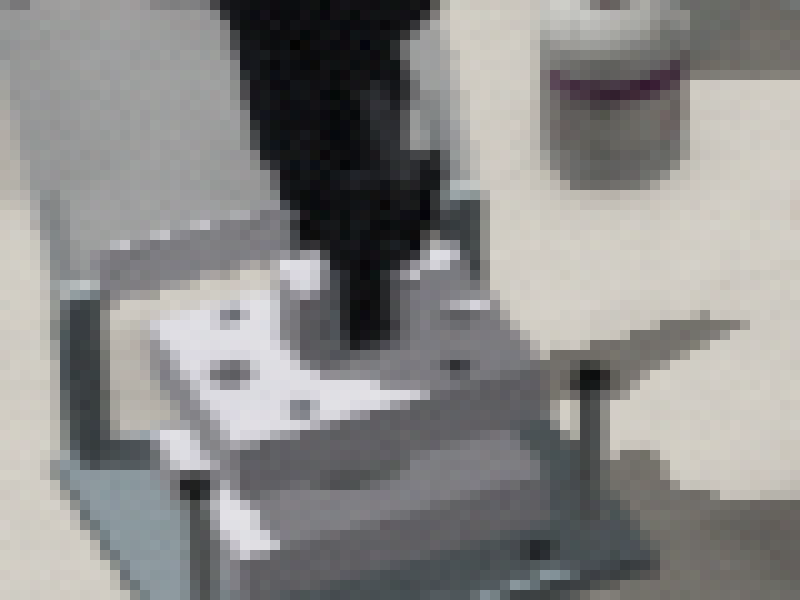

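View pics/t8_z205.png

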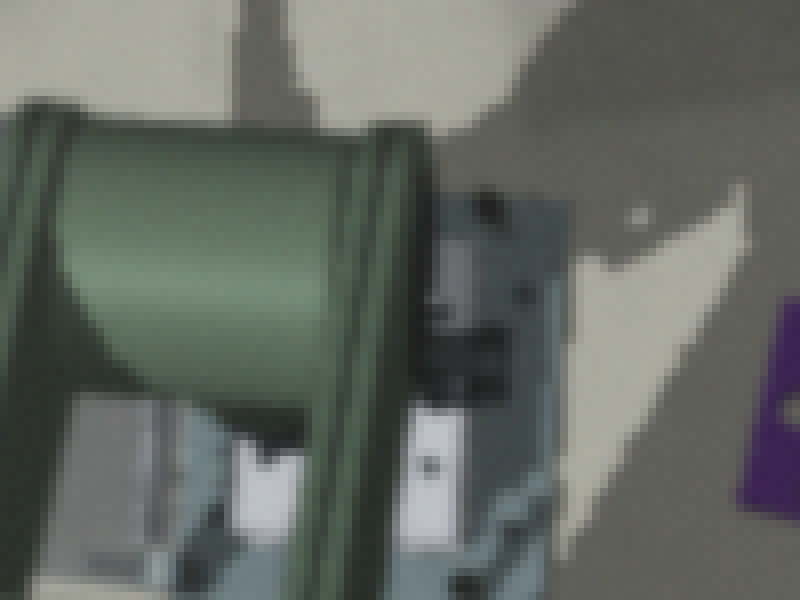

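```bash
python3 - <<'E'
from h import *
f=lambda q:(255+q[0]/10-.5,195+q[1]/10-.5)
A=onz("scene",f((235,373)),75.7);B=onz("scene",f((463,313)),75.7);print(A,B,(A-np.array([476.9,57.2,0]))@Y,(A-np.array([476.9,57.2,0]))@X)
g=cv2.cvtColor(cv2.imread("pics/s8.png"),cv2.COLOR_BGR2GRAY)
# lower edge of front faces: vertical corner x-positions, front-right and front-left
for nm,X0,Y0,z in (("upper top",476.9,57.2,75.7),("upper bot",476.9,57.2,53.7),("lower top",476.5,57.2,30),("lower bot",476.5,57.2,10)):
    print(nm,[((proj("scene",np.array([X0,Y0,z])-40*X+k*Y)-[254.5,194.5])*10).round(0).tolist() for k in(55,-55)])
E
```

```text
[437.85216111  56.39175533  75.7       ] [519.38496561  52.1939255   75.7       ] 38.95864386207809 -2.758813123958342
upper top [[231.0, 445.0], [542.0, 361.0]]
upper bot [[235.0, 500.0], [543.0, 416.0]]
lower top [[237.0, 558.0], [543.0, 474.0]]
lower bot [[240.0, 607.0], [544.0, 522.0]]
```

```bash
python3 - <<'E'
from h import *
p=cv2.imread("pics/s8.png")[220:260,265:320];p=cv2.convertScaleAbs(p,alpha=1.2);cv2.imwrite("pics/s8zz.png",cv2.resize(p,None,fx=14,fy=14,interpolation=cv2.INTER_CUBIC))
E
```

```text
(no output)
```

View pics/s8zz.png

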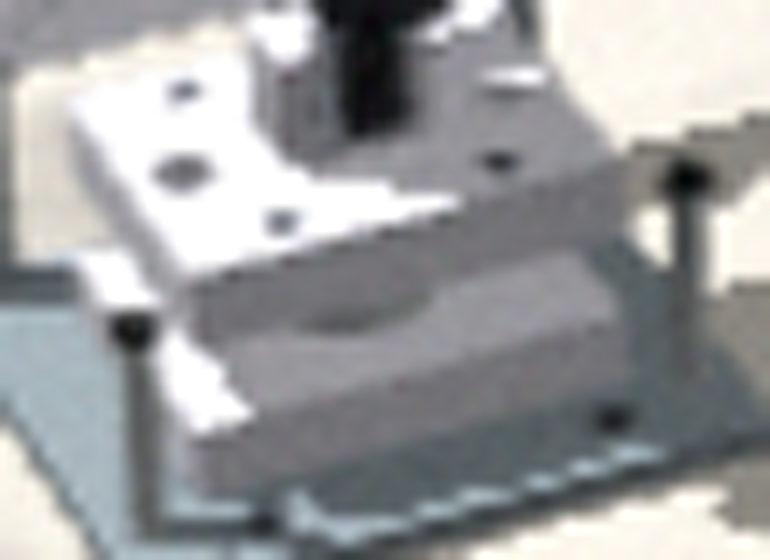

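Upper and lower block corners agree with the predictions within about 0.7 px (~2 mm), which is inside the dowel taper's capture range. I'll descend in guarded steps and watch the lateral force.

```bash
python3 - <<'E'
from h import *
for z in (102,98,95,92,90):
    h=ctrl.move_l(np.array([476.5,57.2,z]),vel=30,threshold=7);st("%g %s"%(z,h))
    if h: break
E
```

```text
102 False t21.42 pos [476.   57.2 101.5] F [ 0.5  0.5 -3.7] w22.9 T [-0.02 -0.03 -0.03]
98 False t21.70 pos [476.2  57.2  97.6] F [-0.3 -0.1 -2.6] w22.5 T [ 0.04 -0.05  0.02]
95 False t21.95 pos [476.3  57.2  94.7] F [ 0.2  1.1 -3.9] w22.8 T [ 0.01 -0.04  0.  ]
92 False t22.20 pos [476.3  57.3  91.8] F [-0.8  0.8 -3.6] w22.9 T [ 0.03 -0.02  0.02]
90 False t22.45 pos [476.5  57.2  89.9] F [-0.1  0.2 -3.8] w22.8 T [ 0.   -0.04 -0.03]
```

The dowels are 10 mm into the holes with no side force. Now I'll press down.

```bash
python3 - <<'E'
from h import *
for z in (88,86,85,84,83):
    h=ctrl.move_l(np.array([476.5,57.2,z]),vel=20,threshold=18);st("%g %s"%(z,h))
E
```

```text
88 False t22.70 pos [476.7  57.2  88.7] F [-2.7  1.   3.5] w22.9 T [0.12 0.52 0.01]
86 False t22.95 pos [476.7  57.2  86.7] F [-2.7  1.2  5.3] w22.4 T [0.08 0.55 0.07]
85 False t23.20 pos [476.7  57.2  85.8] F [-3.8  0.4  6.5] w22.7 T [ 0.12  0.61 -0.  ]
84 False t23.45 pos [476.7  57.2  84.9] F [-3.3  0.6  7.1] w22.8 T [0.13 0.69 0.05]
83 False t23.70 pos [476.8  57.2  84. ] F [-3.4  0.4  6.7] w22.8 T [0.05 0.71 0.05]
```

```bash
python3 - <<'E'
from h import *
for z in (82,81,80,79,78):
    h=ctrl.move_l(np.array([476.5,57.2,z]),vel=20,threshold=25);s=st("%g %s"%(z,h))
    if s["force"][2]>28: break
ctrl.hold(.3);st()
grab("scene","s9");p=cv2.imread("pics/s9.png")[210:255,260:320];cv2.imwrite("pics/s9z.png",cv2.resize(p,None,fx=12,fy=12,interpolation=cv2.INTER_CUBIC))
E
```

```text
82 False t23.95 pos [476.7  57.2  83.8] F [-6.2  0.  15.4] w22.7 T [ 0.05  1.11 -0.02]
81 False t24.20 pos [476.7  57.2  83.8] F [-10.    0.4  21.4] w22.6 T [ 0.05  1.61 -0.02]
80 False t24.45 pos [476.7  57.3  83.7] F [-13.1   0.   30. ] w22.9 T [0.11 2.06 0.03]
 t24.75 pos [476.7  57.2  83.7] F [-13.8  -0.3  28.7] w22.8 T [ 0.09  2.07 -0.05]
```

View pics/s9z.png

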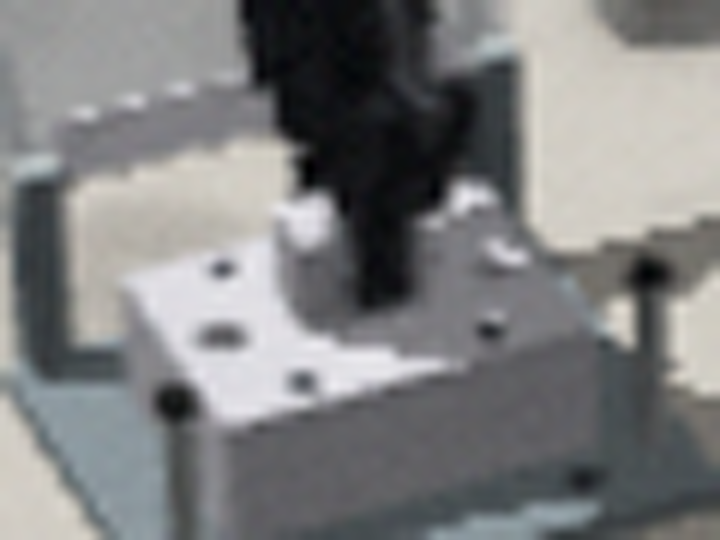

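A hard stop shows at TCP z = 83.7, which is grasp offset 53.8 + 30, so the halves are closed. The picture shows one unbroken block front with no seam gap. I'll check the cover and the bystanders before handing in.

```bash
python3 - <<'E'
from h import *
a=cv2.imread("pics/scene0.png").astype(int);b=cv2.imread("pics/s9.png").astype(int);c=cv2.imread("pics/s5.png").astype(int);
d=lambda u,v,r:np.abs(u[r[1]:r[3],r[0]:r[2]]-v[r[1]:r[3],r[0]:r[2]]).mean().round(1)
print("timer",d(a,b,(345,338,380,366)),"cup",d(a,b,(390,298,420,335)),"cover bar+beaker vs open",d(c,b,(256,168,292,192)), "beaker start",d(a,b,(264,172,280,196)))
zoom("s9",240,145,340,220,8);st();print(sensors.read_state()["eef_rot"].round(4).tolist())
E
```

```text
timer 5.0 cup 4.2 cover bar+beaker vs open 41.8 beaker start 49.2
 t24.80 pos [476.7  57.2  83.7] F [-13.6   0.8  29.8] w23.0 T [ 0.04  2.03 -0.05]
[[-0.9988, 0.0495, -0.0007], [0.0495, 0.9988, -0.0003], [0.0007, -0.0003, -1.0]]
```

View pics/s9_z240.png

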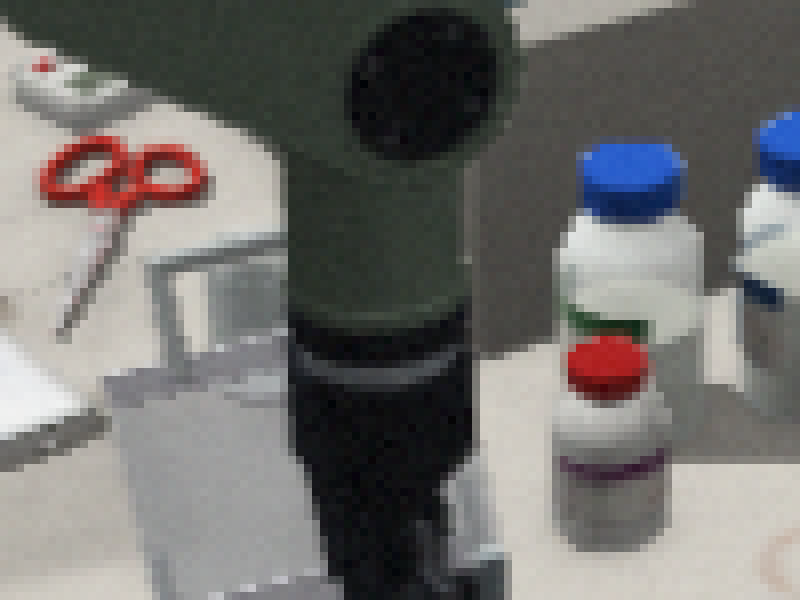

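The bar's left end, at zoom (150,265), and the cover edge at (105,380) are where they were after opening. The beaker is behind the handle as before. The large bar/beaker differences come from the arm standing in the view. I'm handing in.

```bash
python3 - <<'E'
from h import *
ctrl.finish_job()
try: st("after")
except Exception as e: print(e)
E
```

```text
the job is handed in; nothing more can be done
the job is handed in; nothing more can be done
```

I swung the cover back onto its stop, fitted the silver upper half over both dowels, and pressed the pair closed. I handed in at about 25 s with the gripper still holding and pressing. No verdict is reported, so these are my last checks:

- **Cover:** It stopped when nudged, at about 2.06 rad by the gripper's position. In the top picture the pull bar sat where 2.05 rad predicts. In the last scene picture the parts of the cover not hidden by the arm had not moved.
- **Mould fit:** I felt no side force for the first 10 mm over the dowels. The half then met a hard stop at TCP height 83.7 mm, against 83.8 mm expected for closed, and the picture shows no seam.
- **Press:** The wrist reads about 29 N of downward push, with the fingers still closed on the grip block at 23 mm. There is also about 13.5 N of sideways force along world x. I took this for arm compliance against the dowels and did not correct it. The TCP was only 0.2 mm off its commanded x.
- **Bystanders:** The timer and specimen cup look unchanged between the first and last pictures. The numeric check for the beaker, and one on a patch holding both the bar and the beaker, failed because the arm and the raised cover were in the way. By eye, the beaker still stood in its place behind the handle.

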